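# Tip two leaning ski files into their wells and press them home

### The arm

A 6-joint arm with a two-finger parallel gripper is mounted at the origin on the work surface. World frame = base frame: x ahead of the robot, y to its left, z up, the work surface at z = 0. Lengths are in m, angles in rad, forces in N, time in s.
With the tool pointing down it reaches from about 0.35 to 0.85 m from the base axis. Payload 8.1 kg.
Tool frame: the origin (TCP) lies midway between the tips of the shut fingers; the grasp point (between the pads) lies 19 mm behind it; z points along the fingers, y is the line along which they close (so a half turn about z gives the same grasp; the last joint's range is limited). The gripper opens to 93 mm and grips with 3 to 60 N. Pads are 15 mm wide; open, the fingers measure 128 mm over their backs; the gripper's body (75 mm by 188 mm) begins 65 mm behind the grasp point.
Start: joints at [1.119, 0.13, 1.488, -0, 1.523, -0.085], TCP at [0.215, 0.56, 0.219] pointing down, gripper open.
Joint ranges: [-2.96, 2.96], [-0.89, 2.26], [0.02, 2.5], [-1.34, 4.48], [0, 2.73], [-2.66, 2.66]. Speed limits (rad/s): [2.39, 2.39, 2.79, 3.14, 3.14, 3.14].

### API

Orientations are given as a rotation vector (axis times angle).
In Python, from plant import read_state, read_camera, camera_model, close_job gives the robot as it stands. The module is installed in compiled form; this text tells all that it offers.
- The arm moves only by the tool carry_out, never from a script. Its argument "moves" is a list of rows, each an object of numbers: "jaw": the finger opening in m, from 0 to 0.093; "dx", "dy", "dz": the shift along the tool's x, y, z in m; "yaw": the turn about the tool's z in rad. In form: [{"jaw": .., "dx": .., "dy": .., "dz": .., "yaw": ..}, ...]. A call has 1 to 8 rows; each row shifts and turns the commanded pose from where the row before left it, along the tool's axes as they then stand; what a row does not reach is not made up. A row lasts 1/8 s, in which the tool goes at most 62.5 mm and 10.7 degrees, less where a joint would pass 70% of its speed; a pose out of reach is approached as far as the arm can. A call is refused whole if a number of a shift passes 0.0625 or a number of a turn 0.188, either way. A call with a gripper value outside its range is refused whole. The fingers move at their own pace and stop on an object; "grip_force" is the grip in N (left out, the last holds). Time passes only in rows, so rows that do not move let the fingers close. It gives the time, the measured TCP pose, the force, the opening and the grip force at its end, in the units of the state.
- read_state(): the state, without advancing time (a new reading comes with each control period).
- read_camera(name): name is "scene" or "top" or "wrist"; returns the picture (480x640x3 uint8, red, green, blue); there is no depth.
- camera_model(name): a dict with "camera_matrix" (3x3 intrinsics, pixels), "view" (4x4, takes a point from world to camera coordinates). Camera axes: x right, y up, looking along -z (the intrinsics and any distortion apply to the point x, -y, -z); pixel columns grow to the right and rows downward; lengths in m; the calibration is good to about 2 mm. The wrist camera is an equidistant fisheye: a pixel r from the principal point sees the ray r / f radians off the axis. A picture is of the moment at which its call begins: read the wrist's pose just before it. camera_model takes no time and is no camera call; for the wrist camera it gives the pose at the moment of the call.
- close_job(): hands the job in; it is judged then, once.
The state is a dict: "t": time; "q": joint angles; "dq": joint speeds; "joint_torque": joint torques, N m; "tool_pos": TCP position; "orientation": TCP orientation; "force": force on the tool from outside, world axes, zero at the start; "wrist_torque": the same for the moment, N m; "opening": finger opening in m; "gripper_force": force on a finger pad.
Only numpy, scipy, OpenCV 4.12 (cv2) and the standard library are available. Lean on these libraries where they do the work, as an engineer would, in place of code of your own. Each camera call takes 0.05 s, during which the arm holds its last target. There are 200 camera calls.

### The job

Put both ski files away in the stand: tip each leaning file upright so that it drops foot-down into its narrow well, then press it down until you feel the stiff stop underneath give way and reach its hard end, and leave it standing there. Do it gently, never bearing on a file with more than about 40 N, and leave everything else on the bench where it lies.

Things in the scene. Friction and masses are not known exactly. Their poses are not given: they have to be found in the camera images.
- stand: Plywood file stand screwed to the bench, 230 mm wide (its y); origin on the bench midway between its two bays, in the plane of its wells; x points from the leaning handles to the wells' far wall, z up. The bays lie 55 mm either side along y. Each has an upright well with a 45 degree trough before it, in which a file leans at the start, foot in the well's mouth, handle out beyond the trough
- left_mouth (a point): Centre of the left well's mouth (stand y = +55 mm), 105 mm above the bench; axes as the stand's. The well is 14 mm in x by 30 mm in y; its near wall (x = -7 mm) ends in a lip at 105 mm above the bench, its far wall (x = +7 mm) at 133 mm. A file pushed towards +x pivots on the lip and slips down only within about 10 degrees of upright
- left_trough (a point): Upper end of the left aluminium trough's floor, 64 mm before the well plane, 162 mm above the bench (cheeks to 169 mm); axes as the stand's. The trough is 38 mm wide over its cheeks and falls at 45 degrees to the lip
- left_clip (a joint): Black stop at the bottom of the left well: 0 (up, at the start) to 0.015 m (pressed to its hard end). About 6 N of friction: it stays where left; a file dropping in knocks it down 2 to 4 mm, its weight no further. How deep it sits varies and cannot be seen: a dropped file's top then stands 226 to 240 mm above the bench, once home 215 to 227 mm
- right_mouth (a point): Centre of the right well's mouth (stand y = -55 mm), 105 mm above the bench; axes as the stand's. The well is 14 mm in x by 30 mm in y; its near wall (x = -7 mm) ends in a lip at 105 mm above the bench, its far wall (x = +7 mm) at 133 mm. A file pushed towards +x pivots on the lip and slips down only within about 10 degrees of upright
- right_trough (a point): Upper end of the right aluminium trough's floor, 64 mm before the well plane, 162 mm above the bench (cheeks to 169 mm); axes as the stand's. The trough is 38 mm wide over its cheeks and falls at 45 degrees to the lip
- right_clip (a joint): Black stop at the bottom of the right well: 0 (up, at the start) to 0.015 m (pressed to its hard end). About 6 N of friction: it stays where left; a file dropping in knocks it down 2 to 4 mm, its weight no further. How deep it sits varies and cannot be seen: a dropped file's top then stands 226 to 240 mm above the bench, once home 215 to 227 mm
- red_file: Flat steel ski file with a red plastic handle, 200 mm long, about 0.2 kg; origin at the foot (the blade's free end), z along the file to the handle. Blade 6 (x) by 26 (y) by 130 mm; handle 22 (x) by 28 (y) by 70 mm. Its x axis is the stand's x when upright
- red_handle (a point): Centre of the red handle, 165 mm from the foot; axes as the file's
- red_top (a point): Centre of the flat end of the red handle, 200 mm from the foot; axes as the file's. While leaning it is about 137 mm before the well plane, 240 mm above the bench; as the file is tipped up the end rises to 275 mm
- blue_file: Flat steel ski file with a blue plastic handle, 200 mm long, about 0.2 kg; origin at the foot (the blade's free end), z along the file to the handle. Blade 6 (x) by 26 (y) by 130 mm; handle 22 (x) by 28 (y) by 70 mm. Its x axis is the stand's x when upright
- blue_handle (a point): Centre of the blue handle, 165 mm from the foot; axes as the file's
- blue_top (a point): Centre of the flat end of the blue handle, 200 mm from the foot; axes as the file's. While leaning it is about 137 mm before the well plane, 240 mm above the bench; as the file is tipped up the end rises to 275 mm
- carabiner1: Red carabiner lying flat, 105 by 60 by 10 mm; leave it alone (origin at its underside)
- carabiner2: Yellow carabiner lying flat, 105 by 60 by 10 mm; leave it alone (origin at its underside)
- carabiner3: Green carabiner lying flat, 105 by 60 by 10 mm; leave it alone (origin at its underside)
- carabiner4: Blue carabiner lying flat, 105 by 60 by 10 mm; leave it alone (origin at its underside)
- carabiner5: Orange carabiner lying flat, 105 by 60 by 10 mm; leave it alone (origin at its underside)
- scraper: White plastic wax scraper lying flat, 140 by 60 by 5 mm; leave it alone (origin at its underside)
- ice_screw: Steel ice screw lying on the bench, 145 mm long, 24 mm high; leave it alone (origin at its underside)
- belay: Orange belay device lying on the bench below the handles, 75 by 52 by 30 mm; leave it alone (origin at its underside)
There are look-alikes about, which are no part of the job. What is shaped like the red_file but purple is not meant.

How it is judged:
By the outcome, as a careful person would: the job done as asked, in the order asked, and still so for the second after the job is handed in, with the robot touching nothing.
It also fails if it takes over 67 s, if anything falls off the work surface, if the arm or the gripper's body presses on something with over 40 N, if the wrist force passes 120 N, or if a joint passes its speed limit or range.

## Working session

There is one attempt and no reset: what is moved stays moved. The work goes in short steps, Python scripts to look and compute and a tool call to move; the robot and the scene stay as the last step left them, time stands still between calls to the robot, and variables do not carry over. Pictures are saved under pics/ and viewed, at most 10 in all, crops included, and the job is handed in when it is done.

Besides the shell and the picture viewer there is one more tool, called after "Emit:" by a JSON object that holds its "name" and its "arguments", one argument or row to a line. carry_out: Moves the arm, as the interface text tells. Its arguments: {"type":"object","properties":{"moves":{"type":"array","items":{"type":"object","properties":{"jaw":{"type":"number"},"dx":{"type":"number"},"dy":{"type":"number"},"dz":{"type":"number"},"yaw":{"type":"number"}}}},"grip_force":{"type":"number"}},"required":["moves"]}

```bash
mkdir -p pics; python3 - <<'E'
from plant import *
import cv2,numpy as np
print(read_state())
for n in("scene","top"):
    im=read_camera(n);cv2.imwrite(f"pics/{n}0.png",im[:,:,::-1]);m=camera_model(n);print(n,np.round(m["camera_matrix"],1).tolist(),np.round(m["view"],4).tolist(), [k for k in m])
E
```

```text
{'t': 0.0, 'q': array([ 1.11862792e+00,  1.31138348e-01,  1.48930640e+00,  1.18723921e-05,
        1.52302661e+00, -8.54060122e-02]), 'dq': array([ 0.00136706, -0.00078715, -0.00140544,  0.00026087,  0.00098588,
        0.00189031]), 'joint_torque': array([-1.06325533e-04, -5.59855735e+01, -4.91765714e+01,  7.66062713e-02,
        3.59174155e-02, -1.10802259e-04]), 'tool_pos': array([0.21487551, 0.55956936, 0.21758621]), 'orientation': array([-5.72793077e-01, -3.08841352e+00,  2.83968630e-03]), 'force': array([-0.39213355,  0.33607548,  0.53662156]), 'wrist_torque': array([-0.01676658, -0.01238557,  0.00012408]), 'gripper_force': 0.0, 'opening': 0.09287477921986062}
scene [[444.6, 0.0, 315.7], [0.0, 444.6, 239.9], [0.0, 0.0, 1.0]] [[-0.5411, 0.8406, -0.0245, 0.3096], [-0.4708, -0.2786, 0.8371, 0.1505], [0.6968, 0.4645, 0.5465, -1.6549], [0.0, 0.0, 0.0, 1.0]] ['camera_matrix', 'view']
top [[591.1, 0.0, 318.5], [0.0, 591.1, 233.5], [0.0, 0.0, 1.0]] [[-0.0031, -0.9998, -0.0209, 0.0269], [0.9966, -0.0048, 0.0823, -0.5873], [-0.0824, -0.0206, 0.9964, -1.3663], [0.0, 0.0, 0.0, 1.0]] ['camera_matrix', 'view']
```

View pics/scene0.png

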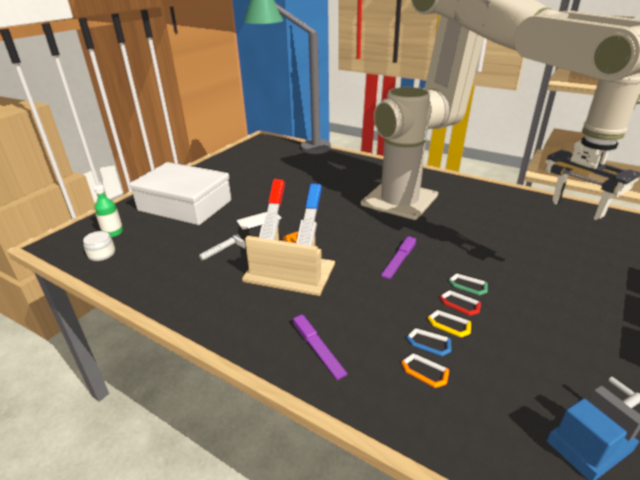

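View pics/top0.png

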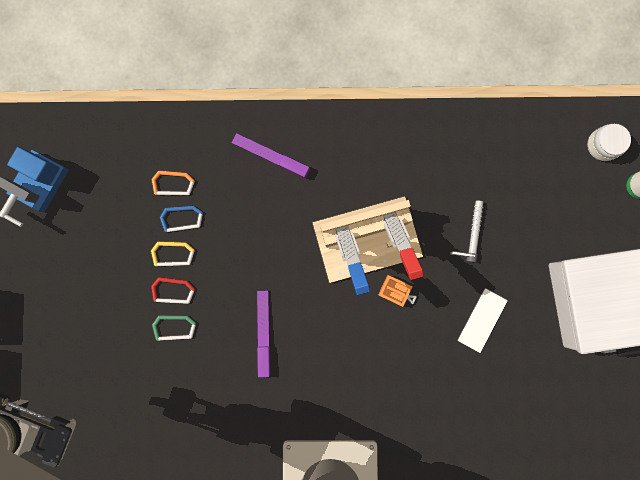

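The top picture shows the stand at about (368,240), with the blue file leaning in the left bay (handle about (358,278)) and the red one in the right bay (handle about (411,264)). The purple bars at (270,155) and (263,333) are the look-alikes lying flat. I'll confirm this in one enlarged crop.

```bash
python3 - <<'E'
import cv2,numpy as np
a=cv2.imread("pics/top0.png")[190:310,300:440];b=cv2.imread("pics/scene0.png")[170:300,230:350]
a=cv2.resize(a,None,fx=3.2,fy=3.2,interpolation=2);b=cv2.resize(b,None,fx=2.9,fy=2.9,interpolation=2)
h=max(a.shape[0],b.shape[0]);o=np.zeros((h,a.shape[1]+b.shape[1],3),np.uint8);o[:a.shape[0],:a.shape[1]]=a;o[:b.shape[0],a.shape[1]:]=b
print(a.shape,b.shape);cv2.imwrite("pics/crop.png",o)
E
```

```text
(384, 448, 3) (377, 348, 3)
```

View pics/crop.png

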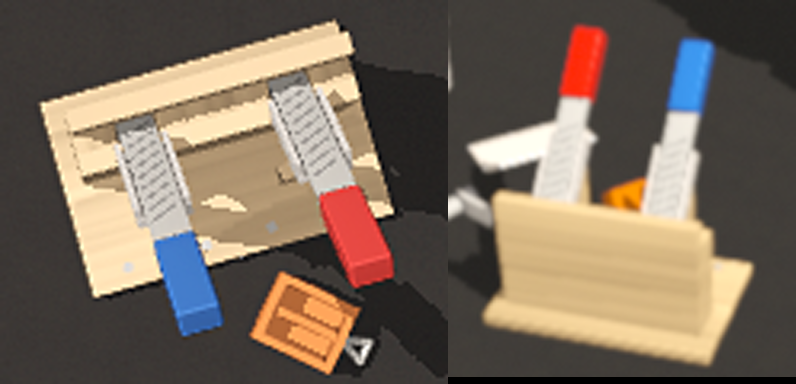

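The crop confirms the two leaning files: blue handle end at about (362,290) in the left bay and red handle end at about (416,274) in the right bay. The purple bars lie elsewhere on the bench. Next I fit the stand pose from the handle silhouettes in both cameras.

```bash
cat > h.py <<'E'
from plant import *
import cv2,numpy as np
from scipy.spatial.transform import Rotation as R
def proj(n,P):
    m=camera_model(n);V=np.array(m["view"]);c=P@V[:3,:3].T+V[:3,3];c=c*[1,-1,-1]
    u=c@np.array(m["camera_matrix"]).T;return u[:,:2]/u[:,2:]
def cen(n,im,col,box):
    h=cv2.cvtColor(im,cv2.COLOR_BGR2HSV);H=h[...,0].astype(int)
    k=((H<5)|(H>174)) if col=="red" else (abs(H-107)<10)
    k=(k&(h[...,1]>150)&(h[...,2]>60)).astype(np.uint8);z=np.zeros_like(k);a,b,c,d=box;z[b:d,a:c]=k[b:d,a:c]
    _,L,S,C=cv2.connectedComponentsWithStats(z);i=1+np.argmax(S[1:,4]);return C[i],S[i]
def tool(S,pt):  # stand pose -> world
    x,y,a=S;c,s=np.cos(a),np.sin(a);return np.array([x+c*pt[0]-s*pt[1],y+s*pt[0]+c*pt[1],pt[2]])
E
python3 - <<'E'
from h import *
from scipy.optimize import least_squares
B={("top","red"):(390,235,430,285),("top","blue"):(340,255,375,300),("scene","red"):(262,175,290,215),("scene","blue"):(298,180,325,215)}
M={}
for k,b in B.items():
    c,s=cen(k[0],cv2.imread(f"pics/{k[0]}0.png"),k[1],b);M[k]=c;print(k,c.round(1),s)
u=np.array([-.7071,0,.7071]);n=np.array([.7071,0,.7071])
def pred(S,k):
    y=-.055 if k[1]=="red" else .055
    P=np.array([tool(S,np.array([-.137,y,.240])-t*u+e*n*.011+np.array([0,w*.014,0])) for t in(0,.07) for e in(-1,1) for w in(-1,1)])
    h=cv2.convexHull(proj(k[0],P).astype(np.float32));m=cv2.moments(h);return np.array([m["m10"],m["m01"]])/m["m00"]
f=lambda S:np.concatenate([pred(S,k)-M[k] for k in M])
r=least_squares(f,[.5,-.1,.26],x_scale=[.01,.01,.03],diff_step=1e-3);S=r.x
print(S,r.fun.round(1));np.save("S.npy",S)
for y in(-.055,.055):
    print([tool(S,(x,y,.2)).round(4).tolist() for x in(-.165,-.137,0)])
s=read_state();print(R.from_rotvec(s["orientation"]).as_matrix().round(3))
E
```

```text
('top', 'red') [411.  263.7] [400 248  23  32 464]
('top', 'blue') [358.5 278.4] [349 263  21  32 414]
('scene', 'red') [276.5 191. ] [268 179  17  26 311]
('scene', 'blue') [313.4 195.6] [306 184  16  24 287]
[ 0.60374419 -0.08272874  0.2687222 ] [0.2 0.1 0.1 0.1 0.  0.6 0.1 0.6]
[[0.4593, -0.1796, 0.2], [0.4863, -0.1721, 0.2], [0.6183, -0.1358, 0.2]]
[[0.4301, -0.0735, 0.2], [0.4571, -0.0661, 0.2], [0.5891, -0.0297, 0.2]]
[[-0.933  0.359 -0.001]
 [ 0.359  0.933 -0.001]
 [ 0.    -0.002 -1.   ]]
```

Emit:
{"name": "carry_out", "arguments": {
  "grip_force": 10,
  "moves": [
    {"jaw": 0,"dz": -0.02,"yaw": -0.159},
    {"dz": -0.02,"yaw": -0.159},
    {"dz": -0.02,"yaw": -0.159},
    {"dz": -0.02,"yaw": -0.158},
    {"dy": -0.05},
    {"dy": -0.05},
    {"dy": -0.05},
    {"dy": -0.05}
  ]
}}

```text
invalid input at $.moves[0]: expected keys jaw, dx, dy, dz, yaw
```

```bash
cat > st.py <<'E'
from h import *
S=np.load("S.npy");s=read_state();p=s["tool_pos"];x,y,a=S;c,q=np.cos(a),np.sin(a);d=p-[x,y,0]
m=R.from_rotvec(s["orientation"]).as_matrix()
print("t",s["t"],"stand xyz",(c*d[0]+q*d[1]).round(4),(-q*d[0]+c*d[1]).round(4),p[2].round(4),"toolx ang err",(np.degrees(np.arctan2(m[1,0],m[0,0])-a)+180).round(2),"F",s["force"].round(2),"op",s["opening"],"q",s["q"].round(2))
E
python3 st.py
```

```text
t 0.1 stand xyz -0.2043 0.7225 0.2177 toolx ang err 323.59 F [1.69 0.92 0.26] op 0.09304109628338107 q [ 1.12  0.13  1.49  0.    1.52 -0.09]
```

Emit:
{"name": "carry_out", "arguments": {
  "grip_force": 10,
  "moves": [
    {"jaw": 0,"dx": 0,"dy": 0,"dz": -0.02,"yaw": -0.159},
    {"jaw": 0,"dx": 0,"dy": 0,"dz": -0.02,"yaw": -0.159},
    {"jaw": 0,"dx": 0,"dy": 0,"dz": -0.02,"yaw": -0.159},
    {"jaw": 0,"dx": 0,"dy": 0,"dz": -0.02,"yaw": -0.158},
    {"jaw": 0,"dx": 0,"dy": -0.05,"dz": 0,"yaw": 0},
    {"jaw": 0,"dx": 0,"dy": -0.05,"dz": 0,"yaw": 0},
    {"jaw": 0,"dx": 0,"dy": -0.05,"dz": 0,"yaw": 0},
    {"jaw": 0,"dx": 0,"dy": -0.05,"dz": 0,"yaw": 0}
  ]
}}

```text
t: 1.1
tool_pos: [0.2682, 0.3656, 0.2982]
orientation: [0.421, -3.113, 0.001]
force: [0.3, -0.4, 2.0]
opening: 0.0175
gripper_force: 0.0
```

```bash
python3 st.py
```

```text
t 1.1 stand xyz -0.2045 0.5213 0.2982 toolx ang err -0.01 F [ 0.34 -0.38  1.96] op 0.017546802826755234 q [ 0.82 -0.29  1.74 -0.    1.69 -1.01]
```

Emit:
{"name": "carry_out", "arguments": {
  "moves": [
    {"jaw": 0,"dx": 0,"dy": -0.05,"dz": 0,"yaw": 0},
    {"jaw": 0,"dx": 0,"dy": -0.06,"dz": 0,"yaw": 0},
    {"jaw": 0,"dx": 0,"dy": -0.06,"dz": 0,"yaw": 0},
    {"jaw": 0,"dx": 0,"dy": -0.06,"dz": 0,"yaw": 0},
    {"jaw": 0,"dx": 0,"dy": -0.06,"dz": 0,"yaw": 0},
    {"jaw": 0,"dx": 0,"dy": -0.06,"dz": 0,"yaw": 0},
    {"jaw": 0,"dx": -0.01,"dy": -0.06,"dz": 0,"yaw": 0},
    {"jaw": 0,"dx": -0.024,"dy": -0.056,"dz": 0,"yaw": 0}
  ]
}}

```text
t: 2.1
tool_pos: [0.4247, -0.0754, 0.299]
orientation: [-0.418, 3.113, -0.001]
force: [0.9, 0.9, 0.3]
opening: 0.0002
gripper_force: 0.0
```

```bash
python3 st.py
```

```text
t 2.1 stand xyz -0.1707 0.0546 0.299 toolx ang err -0.11 F [0.95 0.91 0.33] op 0.0002160388064174114 q [-0.29 -0.36  1.79  0.    1.7  -2.13]
```

Emit:
{"name": "carry_out", "arguments": {
  "moves": [
    {"jaw": 0,"dx": 0,"dy": 0,"dz": 0.042,"yaw": 0},
    {"jaw": 0,"dx": 0,"dy": 0,"dz": 0.042,"yaw": 0},
    {"jaw": 0,"dx": -0.01,"dy": 0,"dz": 0,"yaw": 0},
    {"jaw": 0,"dx": -0.01,"dy": 0,"dz": 0,"yaw": 0},
    {"jaw": 0,"dx": -0.01,"dy": 0,"dz": 0,"yaw": 0}
  ]
}}

```text
t: 2.72
tool_pos: [0.4553, -0.0652, 0.2174]
orientation: [-0.42, 3.11, -0.003]
force: [-2.6, -0.2, 3.1]
opening: 0.0005
gripper_force: 1.3
```

```bash
python3 st.py; python3 -c "
from h import *
a=read_camera('scene')[150:300,220:380,::-1];b=read_camera('top')[190:310,300:440,::-1]
cv2.imwrite('pics/p1.png',np.hstack([cv2.resize(a,(400,375)),cv2.resize(b,(400,375))]))"
```

```text
t 2.725 stand xyz -0.1385 0.0563 0.2174 toolx ang err -0.0 F [-2.59 -0.2   3.11] op 0.00045846514629968425 q [-0.25 -0.26  1.87 -0.    1.53 -2.09]
```

View pics/p1.png

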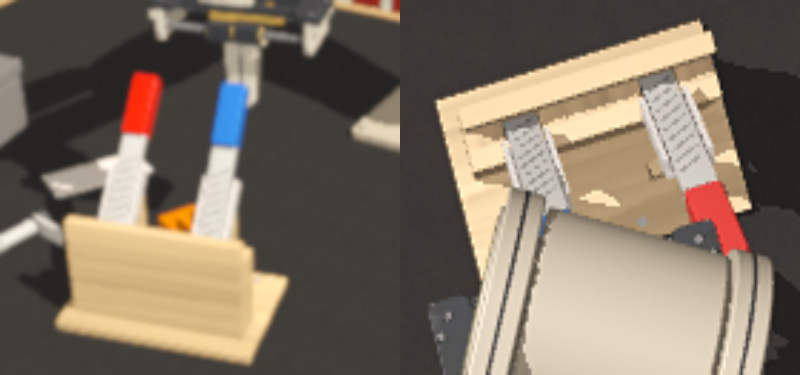

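The fingers are behind the blue handle at crop pixel (240,90), touching it with about 2.6 N. I continue the push.

Emit:
{"name": "carry_out", "arguments": {
  "moves": [
    {"jaw": 0,"dx": -0.01,"dy": 0,"dz": 0,"yaw": 0},
    {"jaw": 0,"dx": -0.01,"dy": 0,"dz": 0,"yaw": 0},
    {"jaw": 0,"dx": -0.01,"dy": 0,"dz": 0,"yaw": 0},
    {"jaw": 0,"dx": -0.01,"dy": 0,"dz": 0,"yaw": 0},
    {"jaw": 0,"dx": -0.01,"dy": 0,"dz": 0,"yaw": 0},
    {"jaw": 0,"dx": -0.01,"dy": 0,"dz": 0,"yaw": 0},
    {"jaw": 0,"dx": -0.01,"dy": 0,"dz": 0,"yaw": 0},
    {"jaw": 0,"dx": -0.008,"dy": 0,"dz": 0,"yaw": 0}
  ]
}}

```text
t: 3.82
tool_pos: [0.5292, -0.0442, 0.2146]
orientation: [-0.42, 3.113, 0.0]
force: [0.5, -0.0, -0.4]
opening: 0.0004
gripper_force: 0.0
```

```bash
python3 st.py
```

```text
t 3.825 stand xyz -0.0616 0.0569 0.2146 toolx ang err -0.02 F [ 0.51 -0.04 -0.45] op 0.0004466673520173451 q [-0.18 -0.05  1.69  0.    1.51 -2.02]
```

Emit:
{"name": "carry_out", "arguments": {
  "moves": [
    {"jaw": 0,"dx": -0.004,"dy": 0,"dz": 0,"yaw": 0},
    {"jaw": 0,"dx": -0.004,"dy": 0,"dz": 0,"yaw": 0},
    {"jaw": 0,"dx": -0.004,"dy": 0,"dz": 0,"yaw": 0},
    {"jaw": 0,"dx": -0.004,"dy": 0,"dz": 0,"yaw": 0},
    {"jaw": 0,"dx": -0.004,"dy": 0,"dz": 0,"yaw": 0}
  ]
}}

```text
t: 4.45
tool_pos: [0.5481, -0.0391, 0.2147]
orientation: [-0.42, 3.113, -0.0]
force: [0.7, -0.5, -0.2]
opening: 0.0004
gripper_force: 0.0
```

```bash
python3 st.py; python3 -c "
from h import *
a=read_camera('scene')[150:300,220:380,::-1];b=read_camera('top')[190:310,300:440,::-1]
cv2.imwrite('pics/p2.png',np.hstack([cv2.resize(a,(400,375)),cv2.resize(b,(400,375))]))"
```

```text
t 4.45 stand xyz -0.0421 0.0568 0.2147 toolx ang err -0.03 F [ 0.71 -0.52 -0.23] op 0.0004475969328305086 q [-0.16 -0.    1.64 -0.    1.51 -2.  ]
```

View pics/p2.png

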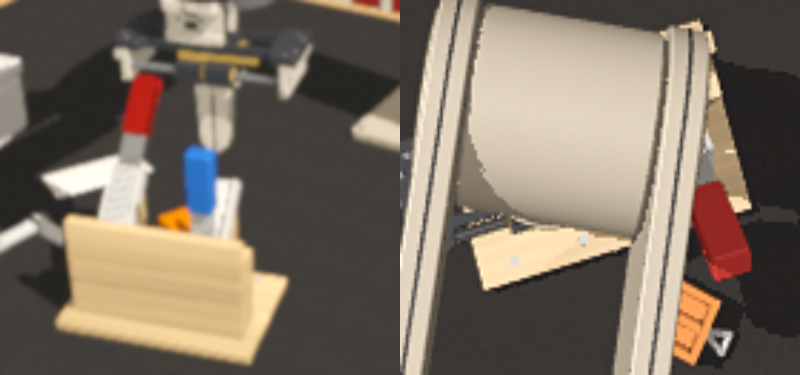

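The blue file has dropped upright into its well, with its handle at crop pixel (200,180). I raise the fingers and look from the wrist to find its top.

Emit:
{"name": "carry_out", "arguments": {
  "moves": [
    {"jaw": 0,"dx": 0.01,"dy": 0,"dz": 0,"yaw": 0},
    {"jaw": 0,"dx": 0,"dy": 0,"dz": -0.04,"yaw": 0},
    {"jaw": 0,"dx": 0,"dy": 0,"dz": -0.04,"yaw": 0},
    {"jaw": 0,"dx": 0,"dy": 0,"dz": 0,"yaw": 0}
  ]
}}

```text
t: 5.05
tool_pos: [0.5394, -0.0423, 0.2991]
orientation: [-0.419, 3.107, -0.003]
force: [-0.1, -0.3, 0.1]
opening: 0.0008
gripper_force: 0.0
```

```bash
python3 st.py; python3 -c "
from h import *
m=camera_model('wrist');print(m)
cv2.imwrite('pics/w1.png',read_camera('wrist')[:,:,::-1])"
```

```text
t 5.05 stand xyz -0.0513 0.056 0.2991 toolx ang err -0.04 F [-0.14 -0.33  0.13] op 0.0007788310996571027 q [-0.17 -0.06  1.53 -0.    1.66 -2.01]
{'camera_matrix': array([[371.64829954,   0.        , 322.8804939 ],
       [  0.        , 371.64829954, 230.17135696],
       [  0.        ,   0.        ,   1.        ]]), 'view': array([[-0.26436259,  0.96441947, -0.00274111,  0.18306046],
       [-0.93239071, -0.25630738, -0.25486092,  0.54224108],
       [-0.2464954 , -0.06481991,  0.96697383, -0.33548131],
       [ 0.        ,  0.        ,  0.        ,  1.        ]])}
```

View pics/w1.png

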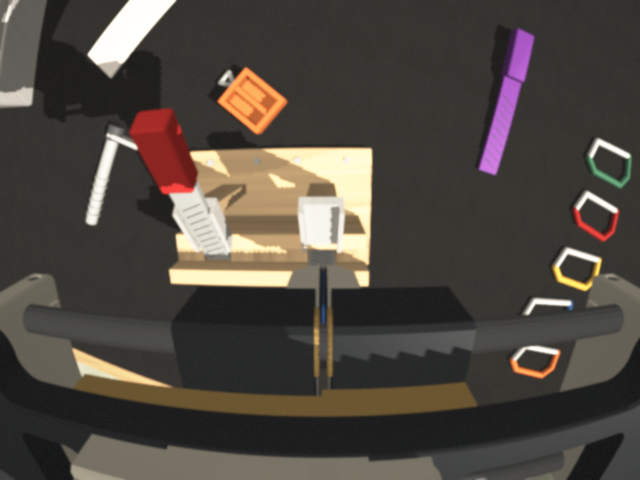

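The wrist picture shows the red file leaning at (165,150) and the empty blue trough at (322,225). The fingers at about (322,330) hide the blue top, so I cross to the far side to see it.

Emit:
{"name": "carry_out", "arguments": {
  "moves": [
    {"jaw": 0,"dx": -0.04,"dy": 0,"dz": 0,"yaw": 0},
    {"jaw": 0,"dx": -0.04,"dy": 0,"dz": 0,"yaw": 0},
    {"jaw": 0,"dx": -0.03,"dy": 0,"dz": 0,"yaw": 0},
    {"jaw": 0,"dx": 0,"dy": 0,"dz": 0,"yaw": 0}
  ]
}}

```text
t: 5.6
tool_pos: [0.6442, -0.0122, 0.2914]
orientation: [0.421, -3.109, -0.002]
force: [-0.2, 0.9, -0.4]
opening: 0.0006
gripper_force: 0.0
```

```bash
python3 st.py; cat > w.py <<'E'
import sys
from h import *
col,z,name=sys.argv[1],float(sys.argv[2]),sys.argv[3]
m=camera_model('wrist');im=read_camera('wrist')[:,:,::-1].copy();cv2.imwrite(name,im)
c,s=cen('wrist',im,col,(200,100,450,400));print(c,s)
S=np.load("S.npy");K=np.array(m["camera_matrix"]);V=np.array(m["view"])
def back(u,v,z):
    d=np.array([u-K[0,2],v-K[1,2]]);r=np.hypot(*d);th=r/K[0,0];q=np.array([*(np.sin(th)*d/r),np.cos(th)])*[1,-1,-1]
    w=V[:3,:3].T@q;o=-V[:3,:3].T@V[:3,3];p=o+w*(z-o[2])/w[2];e=p-[S[0],S[1],0];a=S[2]
    return (np.cos(a)*e[0]+np.sin(a)*e[1]).round(4),(-np.sin(a)*e[0]+np.cos(a)*e[1]).round(4)
l,t,w,h=s[:4]
print("centroid",back(*c,z),"bbox corners",back(l,t,z),back(l+w,t+h,z))
E
python3 w.py blue 0.233 pics/w2.png
```

```text
t 5.6 stand xyz 0.0577 0.0573 0.2914 toolx ang err 0.02 F [-0.2   0.9  -0.35] op 0.0005847681149689568 q [-0.1   0.24  1.24  0.    1.67 -1.94]
[317.3145275  161.45557123] [ 296  144   44   35 1418]
centroid (np.float64(0.0032), np.float64(0.0553)) bbox corners (np.float64(-0.0074), np.float64(0.0426)) (np.float64(0.0138), np.float64(0.0689))
```

View pics/w2.png

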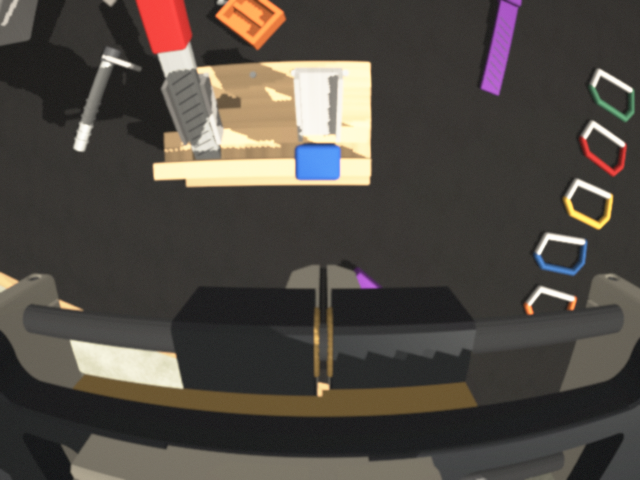

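The blue top (318,161) is at stand (0.003, 0.055) and upright, and its size matches. I move over it and descend.

Emit:
{"name": "carry_out", "arguments": {
  "moves": [
    {"jaw": 0,"dx": 0.028,"dy": 0,"dz": 0,"yaw": 0},
    {"jaw": 0,"dx": 0.027,"dy": 0.001,"dz": 0,"yaw": 0},
    {"jaw": 0,"dx": 0,"dy": 0,"dz": 0,"yaw": 0},
    {"jaw": 0,"dx": 0,"dy": 0,"dz": 0.02,"yaw": 0},
    {"jaw": 0,"dx": 0,"dy": 0,"dz": 0.02,"yaw": 0},
    {"jaw": 0,"dx": 0,"dy": 0,"dz": 0.006,"yaw": 0},
    {"jaw": 0,"dx": 0,"dy": 0,"dz": 0,"yaw": 0}
  ]
}}

```text
t: 6.52
tool_pos: [0.5906, -0.0261, 0.2472]
orientation: [0.42, -3.111, -0.001]
force: [1.3, -0.4, 0.5]
opening: 0.0006
gripper_force: 0.0
```

```bash
python3 st.py
```

```text
t 6.525 stand xyz 0.0023 0.0581 0.2472 toolx ang err -0.02 F [ 1.26 -0.37  0.49] op 0.0006279934130188716 q [-0.13  0.1   1.47  0.    1.57 -1.97]
```

Emit:
{"name": "carry_out", "arguments": {
  "moves": [
    {"jaw": 0,"dx": 0,"dy": -0.002,"dz": 0.003,"yaw": 0},
    {"jaw": 0,"dx": 0,"dy": 0,"dz": 0.003,"yaw": 0},
    {"jaw": 0,"dx": 0,"dy": 0,"dz": 0.002,"yaw": 0},
    {"jaw": 0,"dx": 0,"dy": 0,"dz": 0.002,"yaw": 0}
  ]
}}

```text
t: 7.02
tool_pos: [0.5916, -0.0282, 0.2387]
orientation: [-0.42, 3.113, -0.0]
force: [0.3, -0.4, 0.7]
opening: 0.0005
gripper_force: 0.0
```

Emit:
{"name": "carry_out", "arguments": {
  "moves": [
    {"jaw": 0,"dx": 0,"dy": 0,"dz": 0.002,"yaw": 0},
    {"jaw": 0,"dx": 0,"dy": 0,"dz": 0.002,"yaw": 0}
  ]
}}

```text
t: 7.28
tool_pos: [0.5915, -0.0282, 0.2345]
orientation: [-0.42, 3.113, 0.0]
force: [1.2, 1.2, -0.9]
opening: 0.0001
gripper_force: 0.0
```

Emit:
{"name": "carry_out", "arguments": {
  "moves": [
    {"jaw": 0,"dx": 0,"dy": 0,"dz": 0.002,"yaw": 0},
    {"jaw": 0,"dx": 0,"dy": 0,"dz": 0.002,"yaw": 0}
  ]
}}

```text
t: 7.52
tool_pos: [0.5917, -0.0285, 0.2318]
orientation: [-0.42, 3.112, -0.001]
force: [-3.6, -0.1, 7.3]
opening: 0.0002
gripper_force: 3.8
```

Emit:
{"name": "carry_out", "arguments": {
  "moves": [
    {"jaw": 0,"dx": 0,"dy": 0,"dz": 0.002,"yaw": 0},
    {"jaw": 0,"dx": 0,"dy": 0,"dz": 0.002,"yaw": 0}
  ]
}}

```text
t: 7.78
tool_pos: [0.5917, -0.0285, 0.2281]
orientation: [-0.42, 3.112, -0.001]
force: [-2.9, -0.6, 8.0]
opening: 0.0007
gripper_force: 3.9
```

Emit:
{"name": "carry_out", "arguments": {
  "moves": [
    {"jaw": 0,"dx": 0,"dy": 0,"dz": 0.002,"yaw": 0},
    {"jaw": 0,"dx": 0,"dy": 0,"dz": 0.001,"yaw": 0}
  ]
}}

```text
t: 8.02
tool_pos: [0.5917, -0.0285, 0.2248]
orientation: [-0.42, 3.112, -0.001]
force: [-3.0, -1.7, 7.5]
opening: 0.0007
gripper_force: 3.4
```

Emit:
{"name": "carry_out", "arguments": {
  "moves": [
    {"jaw": 0,"dx": 0,"dy": 0,"dz": 0.001,"yaw": 0},
    {"jaw": 0,"dx": 0,"dy": 0,"dz": 0.001,"yaw": 0}
  ]
}}

```text
t: 8.28
tool_pos: [0.5917, -0.0285, 0.2229]
orientation: [-0.42, 3.112, -0.001]
force: [-2.7, -0.9, 7.6]
opening: 0.0007
gripper_force: 3.5
```

Emit:
{"name": "carry_out", "arguments": {
  "moves": [
    {"jaw": 0,"dx": 0,"dy": 0,"dz": 0.001,"yaw": 0}
  ]
}}

```text
t: 8.4
tool_pos: [0.5918, -0.0285, 0.2221]
orientation: [-0.42, 3.112, -0.001]
force: [-5.6, -0.0, 12.9]
opening: 0.0004
gripper_force: 6.1
```

Emit:
{"name": "carry_out", "arguments": {
  "moves": [
    {"jaw": 0,"dx": 0,"dy": 0,"dz": 0.001,"yaw": 0}
  ]
}}

```text
t: 8.52
tool_pos: [0.5918, -0.0285, 0.2221]
orientation: [-0.42, 3.112, -0.002]
force: [-8.5, 0.1, 17.2]
opening: 0.0003
gripper_force: 8.7
```

Emit:
{"name": "carry_out", "arguments": {
  "moves": [
    {"jaw": 0,"dx": 0,"dy": 0,"dz": 0.0005,"yaw": 0}
  ]
}}

```text
t: 8.65
tool_pos: [0.5918, -0.0285, 0.2221]
orientation: [-0.42, 3.111, -0.002]
force: [-8.4, -0.6, 18.9]
opening: 0.0009
gripper_force: 9.0
```

Emit:
{"name": "carry_out", "arguments": {
  "moves": [
    {"jaw": 0,"dx": 0,"dy": 0,"dz": 0.001,"yaw": 0},
    {"jaw": 0,"dx": 0,"dy": 0,"dz": 0,"yaw": 0}
  ]
}}

```text
t: 8.9
tool_pos: [0.592, -0.0285, 0.2221]
orientation: [-0.42, 3.111, -0.002]
force: [-11.2, 0.6, 19.9]
opening: 0.0005
gripper_force: 10.3
```

Emit:
{"name": "carry_out", "arguments": {
  "moves": [
    {"jaw": 0,"dx": 0,"dy": 0,"dz": -0.005,"yaw": 0},
    {"jaw": 0,"dx": 0,"dy": 0,"dz": -0.02,"yaw": 0},
    {"jaw": 0,"dx": 0,"dy": 0,"dz": -0.03,"yaw": 0},
    {"jaw": 0,"dx": 0,"dy": 0,"dz": -0.027,"yaw": 0},
    {"jaw": 0,"dx": 0.04,"dy": 0,"dz": 0,"yaw": 0},
    {"jaw": 0,"dx": 0.045,"dy": 0,"dz": 0,"yaw": 0},
    {"jaw": 0,"dx": 0.045,"dy": 0,"dz": 0,"yaw": 0},
    {"jaw": 0,"dx": 0.043,"dy": 0,"dz": 0,"yaw": 0}
  ]
}}

```text
t: 9.9
tool_pos: [0.4235, -0.0743, 0.3011]
orientation: [-0.42, 3.113, -0.001]
force: [1.0, -1.8, 0.3]
opening: 0.0003
gripper_force: 0.0
```

Emit:
{"name": "carry_out", "arguments": {
  "moves": [
    {"jaw": 0,"dx": 0,"dy": -0.037,"dz": 0,"yaw": 0},
    {"jaw": 0,"dx": 0,"dy": -0.037,"dz": 0,"yaw": 0},
    {"jaw": 0,"dx": 0,"dy": -0.037,"dz": 0,"yaw": 0},
    {"jaw": 0,"dx": 0,"dy": 0,"dz": 0,"yaw": 0}
  ]
}}

```text
t: 10.4
tool_pos: [0.4542, -0.1829, 0.3006]
orientation: [0.416, -3.114, 0.0]
force: [0.0, 0.1, 0.4]
opening: 0.0007
gripper_force: 0.0
```

```bash
python3 st.py
```

```text
t 10.4 stand xyz -0.1708 -0.0569 0.3006 toolx ang err -0.18 F [0.03 0.09 0.37] op 0.0007280012698658582 q [-0.49 -0.19  1.65 -0.    1.68 -2.32]
```

Emit:
{"name": "carry_out", "arguments": {
  "moves": [
    {"jaw": 0,"dx": 0,"dy": 0.0015,"dz": 0.043,"yaw": 0},
    {"jaw": 0,"dx": 0,"dy": 0,"dz": 0.043,"yaw": 0},
    {"jaw": 0,"dx": -0.01,"dy": 0,"dz": 0,"yaw": 0},
    {"jaw": 0,"dx": -0.01,"dy": 0,"dz": 0,"yaw": 0},
    {"jaw": 0,"dx": -0.01,"dy": 0,"dz": 0,"yaw": 0},
    {"jaw": 0,"dx": -0.01,"dy": 0,"dz": 0,"yaw": 0}
  ]
}}

```text
t: 11.15
tool_pos: [0.494, -0.1691, 0.216]
orientation: [-0.42, 3.111, -0.002]
force: [-1.6, -0.4, 1.5]
opening: 0.0006
gripper_force: 0.8
```

```bash
python3 st.py
```

```text
t 11.15 stand xyz -0.1287 -0.0541 0.216 toolx ang err -0.01 F [-1.61 -0.39  1.51] op 0.0005892418120129474 q [-0.43 -0.08  1.71  0.    1.51 -2.27]
```

Emit:
{"name": "carry_out", "arguments": {
  "moves": [
    {"jaw": 0,"dx": -0.01,"dy": 0,"dz": 0,"yaw": 0},
    {"jaw": 0,"dx": -0.01,"dy": 0,"dz": 0,"yaw": 0},
    {"jaw": 0,"dx": -0.01,"dy": 0,"dz": 0,"yaw": 0},
    {"jaw": 0,"dx": -0.01,"dy": 0,"dz": 0,"yaw": 0},
    {"jaw": 0,"dx": -0.01,"dy": 0,"dz": 0,"yaw": 0},
    {"jaw": 0,"dx": -0.008,"dy": 0,"dz": 0,"yaw": 0},
    {"jaw": 0,"dx": -0.01,"dy": 0,"dz": 0,"yaw": 0}
  ]
}}

```text
t: 12.02
tool_pos: [0.5584, -0.1508, 0.2141]
orientation: [0.42, -3.113, -0.0]
force: [0.0, 0.1, 0.5]
opening: 0.0005
gripper_force: 0.0
```

Emit:
{"name": "carry_out", "arguments": {
  "moves": [
    {"jaw": 0,"dx": -0.004,"dy": 0,"dz": 0,"yaw": 0},
    {"jaw": 0,"dx": -0.004,"dy": 0,"dz": 0,"yaw": 0},
    {"jaw": 0,"dx": -0.004,"dy": 0,"dz": 0,"yaw": 0},
    {"jaw": 0,"dx": -0.004,"dy": 0,"dz": 0,"yaw": 0},
    {"jaw": 0,"dx": -0.004,"dy": 0,"dz": 0,"yaw": 0}
  ]
}}

```text
t: 12.65
tool_pos: [0.5773, -0.1457, 0.2142]
orientation: [-0.42, 3.113, -0.0]
force: [0.2, 0.7, -0.8]
opening: 0.0004
gripper_force: 0.0
```

```bash
python3 st.py; python3 -c "
from h import *
a=read_camera('scene')[150:300,220:380,::-1]
cv2.imwrite('pics/p3.png',cv2.resize(a,(480,450)))"
```

```text
t 12.65 stand xyz -0.0422 -0.0537 0.2142 toolx ang err -0.04 F [ 0.17  0.67 -0.85] op 0.0003975551059628798 q [-0.33  0.12  1.51 -0.    1.51 -2.17]
```

View pics/p3.png

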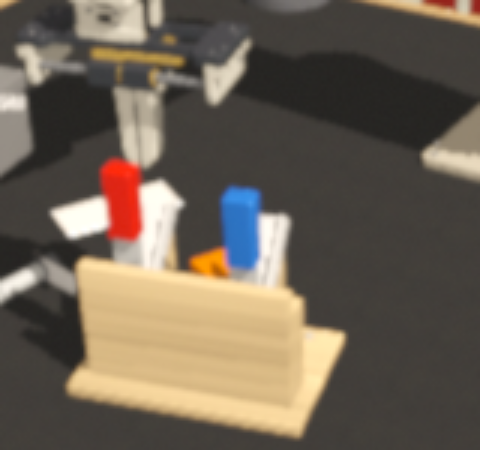

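Both files now stand upright: red at (122,200), still high, and blue at (240,228), lower. I measure the red top from the far side as before.

Emit:
{"name": "carry_out", "arguments": {
  "moves": [
    {"jaw": 0,"dx": 0.01,"dy": 0,"dz": 0,"yaw": 0},
    {"jaw": 0,"dx": 0,"dy": 0,"dz": -0.043,"yaw": 0},
    {"jaw": 0,"dx": 0,"dy": 0,"dz": -0.043,"yaw": 0},
    {"jaw": 0,"dx": 0,"dy": 0,"dz": 0,"yaw": 0},
    {"jaw": 0,"dx": -0.04,"dy": 0,"dz": 0,"yaw": 0},
    {"jaw": 0,"dx": -0.04,"dy": 0,"dz": 0,"yaw": 0},
    {"jaw": 0,"dx": -0.03,"dy": 0,"dz": 0,"yaw": 0},
    {"jaw": 0,"dx": 0,"dy": 0,"dz": 0,"yaw": 0}
  ]
}}

```text
t: 13.7
tool_pos: [0.6738, -0.1185, 0.2976]
orientation: [0.421, -3.11, -0.002]
force: [0.4, 0.8, -0.4]
opening: 0.0007
gripper_force: 0.0
```

```bash
python3 st.py;python3 w.py red 0.233 pics/w3.png
```

```text
t 13.7 stand xyz 0.058 -0.0531 0.2976 toolx ang err 0.04 F [ 0.41  0.82 -0.36] op 0.0006757626659333598 q [-0.25  0.35  1.09  0.    1.7  -2.09]
[318.00069881 160.2851153 ] [ 297  143   44   35 1431]
centroid (np.float64(0.0033), np.float64(-0.0548)) bbox corners (np.float64(-0.0075), np.float64(-0.0676)) (np.float64(0.0142), np.float64(-0.0406))
```

Emit:
{"name": "carry_out", "arguments": {
  "moves": [
    {"jaw": 0,"dx": 0.028,"dy": 0,"dz": 0,"yaw": 0},
    {"jaw": 0,"dx": 0.027,"dy": -0.0015,"dz": 0,"yaw": 0},
    {"jaw": 0,"dx": 0,"dy": 0,"dz": 0,"yaw": 0},
    {"jaw": 0,"dx": 0,"dy": 0,"dz": 0.03,"yaw": 0},
    {"jaw": 0,"dx": 0,"dy": 0,"dz": 0.022,"yaw": 0},
    {"jaw": 0,"dx": 0,"dy": 0,"dz": 0.003,"yaw": 0},
    {"jaw": 0,"dx": 0,"dy": 0,"dz": 0,"yaw": 0}
  ]
}}

```text
t: 14.62
tool_pos: [0.6211, -0.1353, 0.2458]
orientation: [-0.42, 3.113, -0.0]
force: [0.2, -0.8, 1.0]
opening: 0.0005
gripper_force: 0.0
```

```bash
python3 st.py
```

```text
t 14.625 stand xyz 0.0028 -0.0552 0.2458 toolx ang err -0.03 F [ 0.22 -0.77  1.03] op 0.00047522641169087863 q [-0.3   0.22  1.34  0.    1.58 -2.13]
```

Emit:
{"name": "carry_out", "arguments": {
  "moves": [
    {"jaw": 0,"dx": 0,"dy": 0,"dz": 0.002,"yaw": 0},
    {"jaw": 0,"dx": 0,"dy": 0,"dz": 0.002,"yaw": 0}
  ]
}}

```text
t: 14.88
tool_pos: [0.6214, -0.1353, 0.2421]
orientation: [-0.42, 3.112, -0.001]
force: [-0.1, -0.4, 0.4]
opening: 0.0003
gripper_force: 0.0
```

Emit:
{"name": "carry_out", "arguments": {
  "moves": [
    {"jaw": 0,"dx": 0,"dy": 0,"dz": 0.002,"yaw": 0},
    {"jaw": 0,"dx": 0,"dy": 0,"dz": 0.002,"yaw": 0}
  ]
}}

```text
t: 15.12
tool_pos: [0.6209, -0.1352, 0.2371]
orientation: [-0.42, 3.113, -0.0]
force: [-0.2, -0.8, 0.2]
opening: 0.0005
gripper_force: 0.0
```

Emit:
{"name": "carry_out", "arguments": {
  "moves": [
    {"jaw": 0,"dx": 0,"dy": 0,"dz": 0.002,"yaw": 0},
    {"jaw": 0,"dx": 0,"dy": 0,"dz": 0.002,"yaw": 0}
  ]
}}

```text
t: 15.38
tool_pos: [0.621, -0.1353, 0.2333]
orientation: [-0.42, 3.113, -0.0]
force: [-1.5, -0.2, 5.6]
opening: 0.0004
gripper_force: 2.8
```

Emit:
{"name": "carry_out", "arguments": {
  "moves": [
    {"jaw": 0,"dx": 0,"dy": 0,"dz": 0.002,"yaw": 0},
    {"jaw": 0,"dx": 0,"dy": 0,"dz": 0.002,"yaw": 0}
  ]
}}

```text
t: 15.62
tool_pos: [0.6211, -0.1357, 0.2305]
orientation: [-0.42, 3.112, -0.002]
force: [-3.5, -0.8, 7.4]
opening: 0.0007
gripper_force: 3.7
```

Emit:
{"name": "carry_out", "arguments": {
  "moves": [
    {"jaw": 0,"dx": 0,"dy": 0,"dz": 0.002,"yaw": 0},
    {"jaw": 0,"dx": 0,"dy": 0,"dz": 0.001,"yaw": 0}
  ]
}}

```text
t: 15.88
tool_pos: [0.6211, -0.1356, 0.2274]
orientation: [-0.42, 3.112, -0.002]
force: [-3.4, -0.8, 5.8]
opening: 0.0005
gripper_force: 3.3
```

Emit:
{"name": "carry_out", "arguments": {
  "moves": [
    {"jaw": 0,"dx": 0,"dy": 0,"dz": 0.001,"yaw": 0},
    {"jaw": 0,"dx": 0,"dy": 0,"dz": 0.001,"yaw": 0}
  ]
}}

```text
t: 16.12
tool_pos: [0.6211, -0.1357, 0.2255]
orientation: [-0.42, 3.112, -0.002]
force: [-3.3, -1.1, 6.4]
opening: 0.0008
gripper_force: 3.4
```

Emit:
{"name": "carry_out", "arguments": {
  "moves": [
    {"jaw": 0,"dx": 0,"dy": 0,"dz": 0.001,"yaw": 0}
  ]
}}

```text
t: 16.25
tool_pos: [0.6211, -0.1357, 0.2245]
orientation: [-0.419, 3.112, -0.002]
force: [-3.3, -0.6, 7.7]
opening: 0.0009
gripper_force: 3.4
```

Emit:
{"name": "carry_out", "arguments": {
  "moves": [
    {"jaw": 0,"dx": 0,"dy": 0,"dz": 0.001,"yaw": 0}
  ]
}}

```text
t: 16.38
tool_pos: [0.6211, -0.1357, 0.2235]
orientation: [-0.419, 3.112, -0.002]
force: [-2.3, -0.5, 6.1]
opening: 0.0004
gripper_force: 3.4
```

Emit:
{"name": "carry_out", "arguments": {
  "moves": [
    {"jaw": 0,"dx": 0,"dy": 0,"dz": 0.001,"yaw": 0}
  ]
}}

```text
t: 16.5
tool_pos: [0.6211, -0.1357, 0.2225]
orientation: [-0.42, 3.112, -0.002]
force: [-2.0, 0.1, 7.6]
opening: 0.0005
gripper_force: 3.4
```

Emit:
{"name": "carry_out", "arguments": {
  "moves": [
    {"jaw": 0,"dx": 0,"dy": 0,"dz": 0.001,"yaw": 0}
  ]
}}

```text
t: 16.62
tool_pos: [0.6212, -0.1357, 0.222]
orientation: [-0.42, 3.112, -0.002]
force: [-4.9, 0.8, 13.6]
opening: 0.001
gripper_force: 6.4
```

Emit:
{"name": "carry_out", "arguments": {
  "moves": [
    {"jaw": 0,"dx": 0,"dy": 0,"dz": 0.001,"yaw": 0}
  ]
}}

```text
t: 16.75
tool_pos: [0.6212, -0.1357, 0.2219]
orientation: [-0.419, 3.112, -0.002]
force: [-7.0, 1.0, 16.7]
opening: 0.0005
gripper_force: 8.6
```

Emit:
{"name": "carry_out", "arguments": {
  "moves": [
    {"jaw": 0,"dx": 0,"dy": 0,"dz": 0.001,"yaw": 0}
  ]
}}

```text
t: 16.88
tool_pos: [0.6213, -0.1358, 0.2219]
orientation: [-0.419, 3.111, -0.003]
force: [-9.9, 1.0, 22.5]
opening: 0.0006
gripper_force: 10.9
```

Emit:
{"name": "carry_out", "arguments": {
  "moves": [
    {"jaw": 0,"dx": 0,"dy": 0,"dz": 0.001,"yaw": 0}
  ]
}}

```text
t: 17.0
tool_pos: [0.6214, -0.1358, 0.2218]
orientation: [-0.419, 3.11, -0.004]
force: [-13.2, 1.7, 26.2]
opening: 0.0006
gripper_force: 13.1
```

Hard end reached: z holds at 0.222 while the force climbs. I retreat and check.

Emit:
{"name": "carry_out", "arguments": {
  "moves": [
    {"jaw": 0,"dx": 0,"dy": 0,"dz": -0.005,"yaw": 0},
    {"jaw": 0,"dx": 0,"dy": 0,"dz": -0.02,"yaw": 0},
    {"jaw": 0,"dx": 0,"dy": 0,"dz": -0.04,"yaw": 0},
    {"jaw": 0,"dx": 0,"dy": 0,"dz": -0.05,"yaw": 0},
    {"jaw": 0,"dx": 0.04,"dy": 0,"dz": -0.03,"yaw": 0},
    {"jaw": 0,"dx": 0.05,"dy": 0,"dz": 0,"yaw": 0},
    {"jaw": 0,"dx": 0.05,"dy": 0,"dz": 0,"yaw": 0},
    {"jaw": 0,"dx": 0,"dy": 0,"dz": 0,"yaw": 0}
  ]
}}

```text
t: 18.0
tool_pos: [0.4838, -0.173, 0.3636]
orientation: [-0.417, 3.113, -0.002]
force: [0.6, 0.8, 0.5]
opening: 0.0005
gripper_force: 0.0
```

```bash
python3 st.py; python3 -c "
from h import *
a=read_camera('scene')[:,:,::-1]
cv2.imwrite('pics/p4.png',a)
a0=cv2.imread('pics/scene0.png')
for c,b in(('red',(245,190,285,235)),('blue',(285,200,320,245))): print(c,cen('scene',a,c,b))
S=np.load('S.npy')
for y in(-.055,.055): print(proj('scene',np.array([tool(S,(.003,y,.187))])))"
```

```text
t 18.0 stand xyz -0.1396 -0.0552 0.3636 toolx ang err -0.15 F [0.57 0.79 0.51] op 0.00045617586507487595 q [-0.44 -0.12  1.48 -0.    1.78 -2.28]
red (array([260.65384615, 219.3006993 ]), array([254, 207,  13,  27, 286], dtype=int32))
blue (array([299.8267148 , 224.44043321]), array([294, 212,  13,  27, 277], dtype=int32))
[[261.37706683 220.29150024]]
[[300.46153412 225.88842852]]
```

View pics/p4.png

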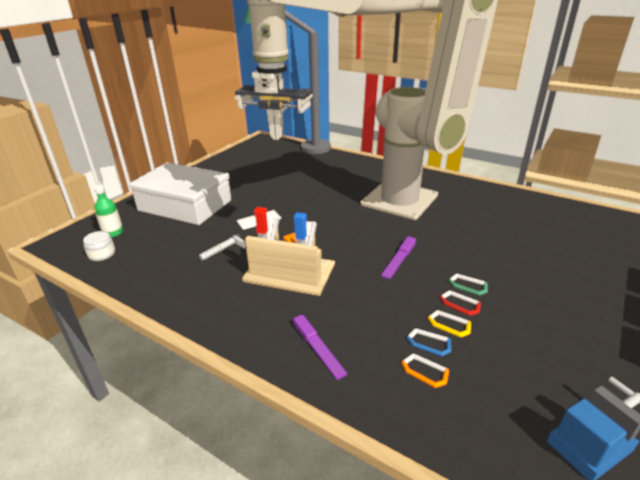

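Both files stand at equal depth in their wells, red at (261,219) and blue at (300,224), where a seated file should appear. Everything else is where it was, so I hand in.

```bash
python3 -c "
from plant import *
print(close_job())"
```

```text
the job is handed in; nothing more can be done
None
```

The job is handed in: both files stand in their wells pressed to the hard end, with readings no higher than about 30 N and nothing else seen to have moved, in about 18 s; the judge's verdict was not shown.

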